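Free a plaster mould held by a left-hand and a right-hand screw

TASK

The plaster mould is held down in the bench clamp by two T-bar hand screws; one has a left-hand thread and one a right-hand thread, and nobody remembers which. Find out by gently trying which way each one gives, without forcing it tighter, and back both off until their feet are clear of the mould (about a quarter turn). Then draw the mould straight out by its lug, lug first, until all of it is just in front of the beam, and leave it standing flat and square there with both screws still backed off and the things around it undisturbed.

Things in the scene. Friction and masses are not known exactly. Their poses are not given: they have to be found in the camera images.
- clamp: clamp bolted to the bench: green steel beam 32 mm deep (x), 236 mm long (y), from 85 to 110 mm above the bench, on two 24 mm posts at y = +105 and -105 mm rising to 150 mm, feet 50 by 45 by 8 mm. Origin on the bench below the middle of the beam; -x points to the front, where the mould comes out, y along the beam. The hand screws stand in the beam at y = +52 and -52 mm, either one on either side
- screw_a_bar (a point): centre of the T-bar of hand screw a: flat steel bar 46 mm long (x), 12 mm thick (y), 26 mm high; grip it across the 12 mm from above. It turns about the vertical through this point, 151 mm above the bench at the start. Below it an 11 mm shaft, 20 mm free, then a nut 28 mm wide, 8 mm high, on the beam. One screw has a right-hand, the other a left-hand thread; which is which varies unseen
- screw_b_bar (a point): centre of the T-bar of hand screw b: flat steel bar 46 mm long (x), 12 mm thick (y), 26 mm high; grip it across the 12 mm from above. It turns about the vertical through this point, 151 mm above the bench at the start. Below it an 11 mm shaft, 20 mm free, then a nut 28 mm wide, 8 mm high, on the beam. One screw has a right-hand, the other a left-hand thread; which is which varies unseen
- screw_a (a joint): turn of the threaded spindle of screw a in rad: 0 = tight (start, a hard stop: it cannot go below), grows as it loosens, whichever way that is, to 3 at most. Friction about 0.12 N m; it stays where left. Loosening raises spindle and T-bar 3.8 mm per rad: the foot, 3 mm deep in its pocket at 0, is clear from 0.8 on
- screw_b (a joint): turn of the threaded spindle of screw b in rad: 0 = tight (start, a hard stop: it cannot go below), grows as it loosens, whichever way that is, to 3 at most. Friction about 0.12 N m; it stays where left. Loosening raises spindle and T-bar 3.8 mm per rad: the foot, 3 mm deep in its pocket at 0, is clear from 0.8 on
- screw_a_twist (a joint): spring twist of the T-bar of screw a against its spindle in rad, 0 at rest, positive when pushed the loosening way: the T-bar sits on a stiff spring (4 N m per rad), so a bar pushed the tightening way gives a little and springs back when let go, and past -0.3 the screw is overtightened; when loosening it lags only about 0.03
- screw_b_twist (a joint): spring twist of the T-bar of screw b against its spindle in rad, 0 at rest, positive when pushed the loosening way: the T-bar sits on a stiff spring (4 N m per rad), so a bar pushed the tightening way gives a little and springs back when let go, and past -0.3 the screw is overtightened; when loosening it lags only about 0.03
- mould: loose white plaster mould, 0.6 to 0.9 kg: a block 70 (x) by 150 (y) by 55 mm high; on its front a lug 44 mm wide, 40 high, reaching 35 to 105 mm from the middle. Pockets 33 mm square, 6 deep, in its top at y = +52 and -52 mm take the 24 mm screw feet. Origin on the underside below the middle of the block; -x points along the lug. Starts at the clamp's origin, parallel to it
- mould_lug (a point): where to grip the lug: on its middle line, 85 mm in front of the mould's origin, 20 mm above the bench; axes as the mould's (grip across y, 44 mm)
- cup: empty white ceramic cup, 68 mm wide at the rim, 66 mm high, loose; leave alone. Origin under its centre
- round_mould: small round plaster mould, 70 mm in diameter, 55 mm high, loose; leave alone. Origin under its centre
- block_mould: small square plaster mould, 52 by 60 mm, 62 mm high, loose; leave alone. Origin under its centre
There are look-alikes about, which are no part of the job. What is shaped like the mould but brown or red is not meant.

How it is judged (in metres and radians):
On the way:
1. both hand screws are backed off, their feet clear of the mould (value of joint each of screw_a, screw_b above 0.8 rad), for 0.2 s.
At the end, for the whole second after the job is handed in: both screws are loosened by at least 0.8 rad; the mould stands flat on the bench at rest, its middle 55 to 160 mm in front of the beam's middle line, within 30 mm sideways of the clamp's middle and within 0.2 rad of square (all of step 1 and x of mould in the frame of clamp between -0.16 and -0.055 m and y of mould in the frame of clamp between -0.03 and 0.03 m and angle between the x axis of mould and the x axis of clamp, either way round below 0.2 rad and angle between mould's own z axis and vertical below 0.1 rad and height (world z) of mould below 0.01 m and linear speed of mould below 0.01 m/s); the robot touches nothing.
It fails at once if a screw is forced tighter (its T-bar pushed 0.3 rad past tight) (value of joint any of screw_a_twist, screw_b_twist below -0.3 rad).
It fails at once if a thing standing by is pushed more than 20 mm (distance of any of cup, round_mould, block_mould from where it was at the start of the episode above 0.02 m).
It also fails if it takes over 69 s, if anything falls off the work surface, if the arm or the gripper's body presses on something with over 40 N, if the wrist force passes 120 N, or if a joint passes its speed limit or range.

ROBOT

A 6-joint arm with a two-finger parallel gripper is mounted at the origin on the work surface. World frame = base frame: x ahead of the robot, y to its left, z up, the work surface at z = 0. Lengths are in mm, angles in rad, forces in N, time in s.
With the tool pointing down it reaches from about 400 to 925 mm from the base axis. Payload 12.5 kg.
Tool frame: the origin (TCP) lies midway between the tips of the shut fingers; the grasp point (between the pads) lies 19 mm behind it (env.grip_depth is the distance from the TCP to the grasp point, in mm); z points along the fingers, y is the line along which they close (so a half turn about z gives the same grasp; the last joint's range is limited). The gripper opens to 95 mm and grips with 3 to 60 N. Pads are 20 mm wide; open, the fingers measure 119 mm over their backs; the gripper's body (75 mm by 180 mm) begins 59 mm behind the grasp point.
Start: joints at [-1.272, 0.491, 1.559, -0, 1.092, -0.106], TCP at [246.171, -574.499, 191.561] pointing down, gripper open.
Joint ranges: [-3.1, 3.1], [-0.84, 2.19], [0.05, 2.79], [-1.13, 4.28], [0.06, 2.93], [-2.69, 2.69]. Speed limits (rad/s): [2.22, 2.22, 2.79, 3.14, 3.14, 3.14].

INTERFACE

Orientations are given as [roll, pitch, yaw] about the fixed x, y, z axes, in that order (R = Rz(yaw) Ry(pitch) Rx(roll)).
In Python, from cell import monitor, viewer, order, env gives the robot as it stands.
- The arm moves only by the tool move_arm, never from a script. Its argument "moves" is one flat list of numbers, 4 for each row, row after row: the shift along the tool's x, y, z normalised to -1 to 1, where 1 is 0.15 m, then the turn about the tool's z normalised to -1 to 1, where 1 is pi/2 rad. A call has 1 to 10 rows; each row shifts and turns the commanded pose from where the row before left it, along the tool's axes as they then stand; what a row does not reach is not made up. A row lasts 1/8 s, in which the tool goes at most 62.5 mm and 10.7 degrees, less where a joint would pass 70% of its speed; a pose out of reach is approached as far as the arm can. A call with a number of a shift or a turn outside -1 to 1 is refused whole. A call with a gripper value outside its range is refused whole. "claw" is the finger opening in mm, from 0 to 95.1, set as the call begins (left out, the last holds). The fingers move at their own pace and stop on an object; the grip force is fixed at half the most. Time passes only in rows, so rows that do not move let the fingers close. It gives the time, the measured TCP pose, the force, the opening and the grip force at its end, in the units of the state.
- monitor.state(): the state, without advancing time (a new reading comes with each control period).
- viewer.read_camera(name): name is "side" or "top" or "wrist"; returns the picture (384x512x3 uint8, red, green, blue); there is no depth.
- viewer.camera_info(name): a dict with "K" (3x3 intrinsics, pixels), "camera_from_world" (4x4, takes a point from world to camera coordinates). Camera axes: x right, y down, z forward; pixel columns grow to the right and rows downward; lengths in mm; the calibration is good to about 2 mm. A picture is of the moment at which its call begins: read the wrist's pose just before it. camera_info takes no time and is no camera call; for the wrist camera it gives the pose at the moment of the call.
- order.job_done(): hands the job in; it is judged then, once.
The state is a dict: "t": time; "joints": joint angles; "qvel": joint speeds; "tau": joint torques, N m; "eef_pos": TCP position; "tcp_rot": TCP orientation; "ft_force": force on the tool from outside, world axes, zero at the start; "moment": the same for the moment, N m; "opening": opening from 0.0 (shut) to 1.0 (fully open); "grip_force": force on a finger pad.
Only numpy, scipy, OpenCV 4.12 (cv2) and the standard library are available. Lean on these libraries where they do the work, as an engineer would, in place of code of your own. Each camera call takes 0.05 s, during which the arm holds its last target. There are 200 camera calls.

## Working session

There is one attempt and no reset: what is moved stays moved. The work goes in short steps, Python scripts to look and compute and a tool call to move; the robot and the scene stay as the last step left them, time stands still between calls to the robot, and variables do not carry over. Pictures are saved under pics/ and viewed, at most 10 in all, crops included, and the job is handed in when it is done.

Besides the shell and the picture viewer there is one more tool, called after ">>>" by a JSON object that holds its "api" and its "payload". move_arm: Moves the arm, as the interface text tells. Scaled input: -1 to 1 covers 0.15 m each way for a shift and pi/2 rad each way for a turn. Its arguments: {"type":"object","properties":{"moves":{"type":"array"},"claw":{"type":"number"}},"required":["moves"]}

```bash
ls; mkdir -p pics
python3 - <<'E'
from cell import monitor, viewer, order, env
import cv2
for n in ("top","side"):
    im=viewer.read_camera(n); cv2.imwrite(f"pics/{n}0.png",cv2.resize(im[:,:,::-1],(800,600),interpolation=cv2.INTER_CUBIC))
    print(viewer.camera_info(n))
print(monitor.state())
E
```

```text
pics
{'K': array([[394.12640837,   0.        , 257.97807838],
       [  0.        , 394.12640837, 188.06397971],
       [  0.        ,   0.        ,   1.        ]]), 'camera_from_world': array([[-2.47192787e-04, -9.99920468e-01, -1.26093478e-02,
        -2.47045459e+01],
       [-9.85443985e-01,  2.38716794e-03, -1.69983688e-01,
         7.11632726e+02],
       [ 1.70000269e-01,  1.23837872e-02, -9.85366201e-01,
         1.07429082e+03],
       [ 0.00000000e+00,  0.00000000e+00,  0.00000000e+00,
         1.00000000e+00]])}
{'K': array([[467.24113418,   0.        , 254.58920842],
       [  0.        , 467.24113418, 193.46337056],
       [  0.        ,   0.        ,   1.        ]]), 'camera_from_world': array([[-9.93568742e-01, -1.12953219e-01, -7.91993173e-03,
         6.77241533e+02],
       [-6.59145693e-02,  6.33839051e-01, -7.70651236e-01,
         1.54901803e+02],
       [ 9.20674996e-02, -7.65172940e-01, -6.37207931e-01,
         1.02771471e+03],
       [ 0.00000000e+00,  0.00000000e+00,  0.00000000e+00,
         1.00000000e+00]])}
{'t': 0.1, 'joints': array([-1.27162914e+00,  4.91510688e-01,  1.55937611e+00, -1.35485171e-05,
        1.09168109e+00, -1.05586025e-01]), 'qvel': array([ 7.52694387e-04,  2.23793995e-04, -1.51230938e-03, -4.68357411e-06,
       -1.82063906e-03, -1.17340755e-03]), 'tau': array([ 2.32259023e-03, -6.13626981e+01, -2.58606631e+01,  6.93965843e-02,
        4.69795126e-02, -3.68454937e-05]), 'eef_pos': array([ 246.07858193, -574.27150865,  191.01737084]), 'tcp_rot': array([-3.14062158e+00, -9.08302813e-05,  4.04759420e-01]), 'ft_force': array([-0.09143486,  1.0210548 , -0.13200543]), 'moment': array([-0.02169441, -0.01817007,  0.05101751]), 'grip_force': 0.0, 'opening': 1.0013838913825233}
```

View pics/top0.png

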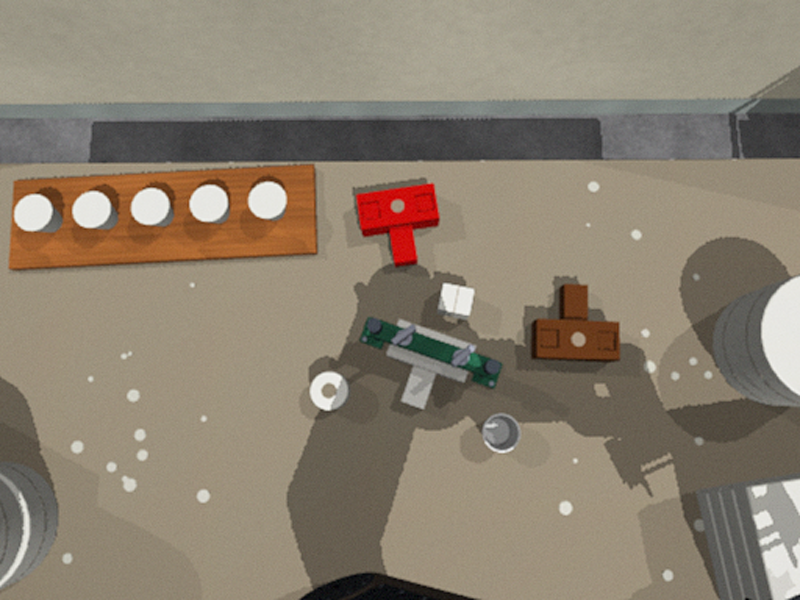

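View pics/side0.png

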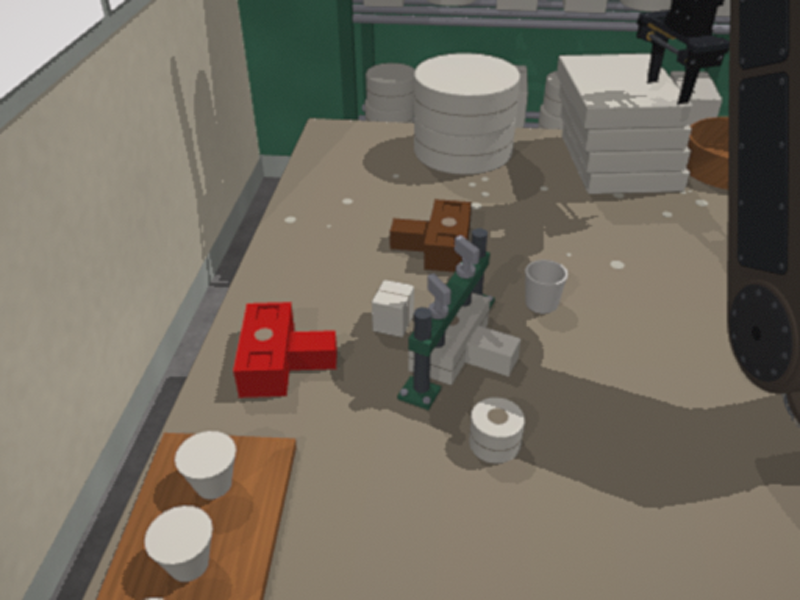

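The top view shows three candidates shaped like the mould: red at (398,210), brown at (577,338), and white under the green beam at (430,360) with its lug at (416,390). The white one in the clamp is the one described. The cup is at (501,432), the round mould at (329,390) and the block mould at (457,300). The T-bars are at about (403,335) and (461,354).

```bash
cat > h.py <<'E'
import numpy as np, cv2
from cell import monitor, viewer, order, env
def ray(info,u,v,z):
    M=info["camera_from_world"];R=M[:3,:3];c=-R.T@M[:3,3]
    d=R.T@np.linalg.inv(info["K"])@[u,v,1]
    return c+d*(z-c[2])/d[2]
def proj(info,P):
    M=info["camera_from_world"];p=M[:3,:3]@np.array(P,float)+M[:3,3];q=info["K"]@p;return q[:2]/q[2]
E
python3 - <<'E'
from h import *
im=viewer.read_camera("top"); c=im[190:290,205:335]
cv2.imwrite("pics/crop1.png",cv2.resize(c[:,:,::-1],(780,600),interpolation=cv2.INTER_CUBIC))
E
```

```text
(no output)
```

View pics/crop1.png

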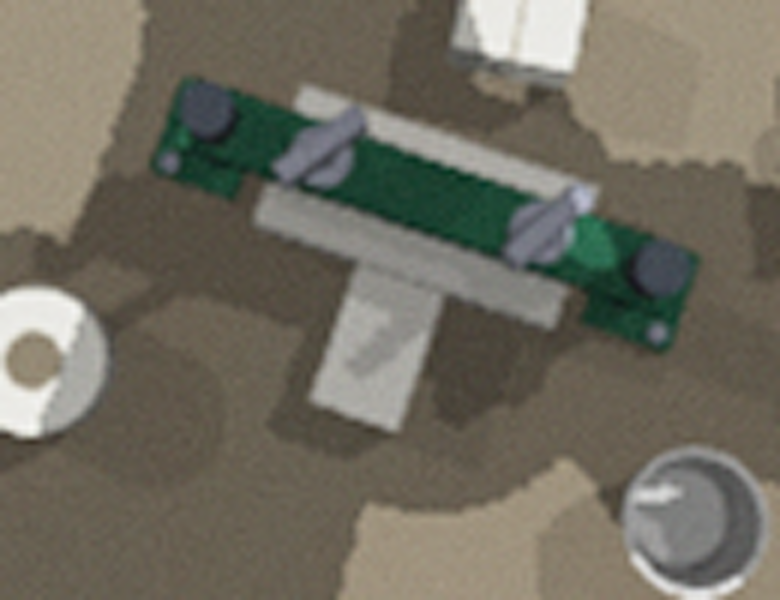

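The close crop confirms the choice: a white mould with its lug toward the robot, under the green beam. Post tops are at (208,110) and (663,268), bar ends at (284,170)-(358,122) and (513,252)-(583,196), and lug front corners at (312,398) and (400,430).

Run:
```python
from h import *
I=viewer.camera_info("top")
f=lambda u,v,z: ray(I,205+(u+.5)/6-.5,190+(v+.5)/6-.5,z)[:2]
pl,pr=f(208,110,150),f(663,268,150)
print("posts",pl,pr,np.linalg.norm(pl-pr),(pl+pr)/2)
y=(pl-pr)/np.linalg.norm(pl-pr); x=np.array([y[1],-y[0]]); yaw=np.arctan2(x[1],x[0]);print("x",x,"yaw",yaw)
c=(pl+pr)/2
for n,a,b in(("L",(284,170),(358,122)),("R",(513,252),(583,196))):
    A,B=f(*a,164),f(*b,164);print(n,(A+B)/2,np.linalg.norm(A-B),"ang",np.arctan2(*(B-A)[::-1]))
print("expected bars",c+52*y,c-52*y)
a,b=f(312,398,40),f(400,430,40);print("lug",a,b,np.linalg.norm(a-b),(a+b)/2, "exp",c-105*x,"grip",c-85*x)
for n,p,z in(("cup",(695,522),66),("round",(32,362),55),("block",(525,20),62)):
    w=f(*p,z);print(n,w,"clampframe",(w-c)@x,(w-c)@y)
```

```text
posts [643.3620383   22.48186339] [ 574.31898247 -174.82364655] 209.03685753642742 [608.84051039 -76.17089158]
x [ 0.94387905 -0.3302913 ] yaw -0.336612180628137
L [625.99192386 -27.2258968 ] 38.0178479901116 ang -0.9950461113015064
R [ 592.35513239 -124.35680532] 38.58699518143705 ang -0.9037093607371731
expected bars [626.01565809 -27.08918112] [ 591.66536268 -125.25260204]
lug [519.02842736 -21.36535977] [504.08459333 -63.04665568] 44.27921187337549 [511.55651035 -42.20600773] exp [509.73321042 -41.49030487] grip [528.61079137 -48.09613091]
cup [ 462.8805951 -197.6346365] clampframe -97.65008732313139 -162.85637428439668
round [535.74762997 110.14564344] clampframe -130.52956926145728 151.71833092485633
block [ 697.02981521 -123.46586281] clampframe 98.86115464168569 -15.5125720715879
```

>>> {"api": "move_arm", "payload": {"moves": [0,0,-0.3,0,0,0,-0.3,0,0.321,-0.191,0,0,0.321,-0.191,0,0,0.321,-0.191,0,0,0.321,-0.191,0,0,0.321,-0.191,0,0,0.321,-0.191,0,0,0.321,-0.191,0,0,0.321,-0.191,0,0], "claw": 50}}

```text
t: 1.4
eef_pos: [510.8, -210.5, 281.5]
tcp_rot: [3.142, 0.0, 0.405]
ft_force: [0.7, -0.2, 0.8]
opening: 0.524
grip_force: 0.0
```

>>> {"api": "move_arm", "payload": {"moves": [0.321,-0.191,0,0,0.321,-0.191,0,0,0.321,-0.191,0,0,0,0,0,-0.115,0,0,0,-0.115,0,0,0,-0.115,0,0,0,-0.115,0,0,0,-0.115,0,0,0,-0.115,0,0,0,-0.115]}}

```text
t: 2.65
eef_pos: [608.8, -76.2, 281.3]
tcp_rot: [-3.141, -0.0, 1.675]
ft_force: [-0.4, -0.1, -0.2]
opening: 0.526
grip_force: 0.0
```

>>> {"api": "move_arm", "payload": {"moves": [0,0,0,-0.115,0,0,0,-0.115,0,0,0,-0.1,0,0,0,0]}}

```text
t: 3.15
eef_pos: [608.8, -76.2, 281.3]
tcp_rot: [-3.141, -0.0, 2.187]
ft_force: [0.2, -0.7, 0.3]
opening: 0.526
grip_force: 0.0
```

Run:
```python
from h import *
s=monitor.state();print(s["t"],s["eef_pos"],s["tcp_rot"],s["joints"])
I=viewer.camera_info("wrist");im=viewer.read_camera("wrist")
cv2.imwrite("pics/w1.png",cv2.resize(im[:,:,::-1],(800,600),interpolation=cv2.INTER_CUBIC))
print(I)
for P in((626,-27.1,164),(591.7,-125.2,164)):print(proj(I,P)*800/512)
```

```text
3.15 [608.81299866 -76.19927113 281.29395385] [-3.14126453e+00 -2.65679179e-04  2.18653814e+00] [-2.32091945e-01  4.01557519e-01  1.46379192e+00 -7.34220937e-05
  1.27665952e+00 -8.47812499e-01]
{'K': array([[308.64272249,   0.        , 259.24786747],
       [  0.        , 308.64272249, 198.84549996],
       [  0.        ,   0.        ,   1.        ]]), 'camera_from_world': array([[ 8.16351370e-01,  5.77555471e-01, -3.45615635e-04,
        -4.52571857e+02],
       [ 5.56958699e-01, -7.87079997e-01,  2.65145404e-01,
        -4.51623812e+02],
       [ 1.52864151e-01, -2.16644307e-01, -9.64208378e-01,
         3.67161993e+02],
       [ 0.00000000e+00,  0.00000000e+00,  0.00000000e+00,
         1.00000000e+00]])}
[471.46042741 251.45542347]
[343.20171372 340.1608276 ]
```

View pics/w1.png

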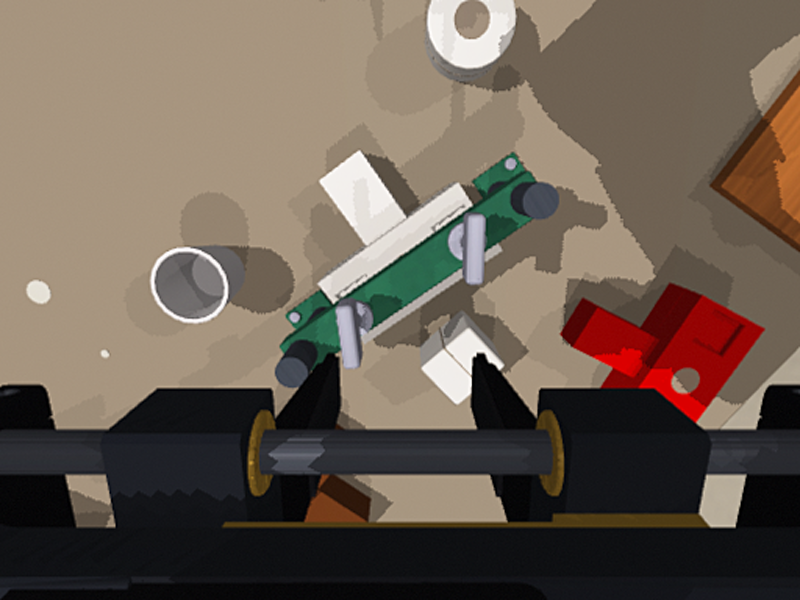

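The wrist view shows the L bar upright at about (476,217)-(475,281), and the R bar from (345,306) to (352,364). The block mould at (460,355) is close behind the beam.

Run:
```python
from h import *
I=viewer.camera_info("wrist");k=512/800
f=lambda u,v: ray(I,(u+.5)*k-.5,(v+.5)*k-.5,164)[:2]
for n,a,b in(("L",(476,216),(475,283)),("R",(344.5,305),(352,365))):
    A,B=f(*a),f(*b);d=B-A;print(n,(A+B)/2,np.linalg.norm(d),np.arctan2(d[1],d[0])+np.pi)
```

```text
L [627.49609669 -24.92539878] 43.217128017775266 2.207830981755308
R [ 592.36641076 -120.36285621] 42.775502261543636 2.271408044222057
```

>>> {"api": "move_arm", "payload": {"moves": [0.201,0.286,0,0,0,0,0.327,0,0,0,0.327,0,0,0,0.327,0,0,0,0,0], "claw": 36}}

```text
t: 3.82
eef_pos: [624.8, -26.6, 131.5]
tcp_rot: [-3.137, -0.004, 2.185]
ft_force: [0.4, -0.4, 0.6]
opening: 0.381
grip_force: 0.0
```

>>> {"api": "move_arm", "payload": {"moves": [0,0,0,0,0,0,0,0,0,0,0,0,0,0,0,0], "claw": 5}}

```text
t: 4.32
eef_pos: [628.6, -26.1, 136.3]
tcp_rot: [3.136, 0.003, 2.187]
ft_force: [7.0, 6.1, 2.9]
opening: 0.121
grip_force: 30.0
```

```bash
python3 -c "
from h import *
s=monitor.state();print(s['eef_pos'],s['tcp_rot'],s['ft_force'],s['moment'],s['opening']*95.1,s['grip_force'])"
```

```text
[628.58085402 -26.09417541 136.26039746] [3.13623140e+00 2.99387259e-03 2.18712972e+00] [7.04820638 6.1213137  2.85029594] [ 1.08103438 -1.37468255  0.05538793] 11.47401954540205 30.002557039260864
```

>>> {"api": "move_arm", "payload": {"moves": [0,0,0,0.06,0,0,0,0,0,0,0,0]}}

```text
t: 4.7
eef_pos: [628.6, -26.1, 136.5]
tcp_rot: [3.136, 0.003, 2.093]
ft_force: [6.4, 5.7, 4.6]
opening: 0.126
grip_force: 30.0
```

```bash
cat > s.py <<'E'
from h import *
s=monitor.state();print(s['t'],s['eef_pos'].round(1),s['tcp_rot'].round(3),s['ft_force'].round(1),s['moment'].round(3),s['opening']*95.1,s['grip_force'])
E
python3 s.py
```

```text
4.7 [628.6 -26.1 136.5] [3.136e+00 3.000e-03 2.093e+00] [6.4 5.7 4.6] [ 1.032 -1.274  0.072] 11.950639565058705 30.016220211982727
```

>>> {"api": "move_arm", "payload": {"moves": [0,0,0,0.05,0,0,0,0,0,0,0,0]}}

```text
t: 5.08
eef_pos: [628.6, -26.1, 136.8]
tcp_rot: [3.136, 0.002, 2.015]
ft_force: [5.8, 5.0, 7.6]
opening: 0.123
grip_force: 30.0
```

```bash
python3 s.py
```

```text
5.075 [628.6 -26.1 136.8] [3.136e+00 2.000e-03 2.015e+00] [5.8 5.  7.6] [ 0.99  -1.118  0.13 ] 11.739961014823598 30.025518536567688
```

>>> {"api": "move_arm", "payload": {"moves": [0,0,-0.008,0.07,0,0,0,0,0,0,0,0]}}

```text
t: 5.45
eef_pos: [628.5, -26.1, 137.4]
tcp_rot: [3.136, 0.001, 1.905]
ft_force: [7.1, 5.1, 1.4]
opening: 0.12
grip_force: 30.0
```

```bash
python3 s.py
```

```text
5.45 [628.5 -26.1 137.4] [3.136e+00 1.000e-03 1.905e+00] [7.1 5.1 1.4] [ 0.959 -1.403  0.057] 11.435044786437864 30.005479753017426
```

>>> {"api": "move_arm", "payload": {"moves": [0,0,-0.004,0.1,0,0,-0.004,0.1,0,0,-0.004,0.1,0,0,-0.004,0.1,0,0,-0.004,0.1,0,0,-0.004,0.1,0,0,0,0,0,0,0,0]}}

```text
t: 6.45
eef_pos: [628.3, -26.1, 140.9]
tcp_rot: [3.138, -0.004, 0.962]
ft_force: [6.1, 5.7, 2.4]
opening: 0.119
grip_force: 30.0
```

```bash
python3 s.py
python3 - <<'E'
from h import *
im=viewer.read_camera("wrist")
cv2.imwrite("pics/w2.png",cv2.resize(im[:,:,::-1],(800,600),interpolation=cv2.INTER_CUBIC))
E
```

```text
6.45 [628.3 -26.1 140.9] [ 3.138 -0.004  0.962] [6.1 5.7 2.4] [ 0.982 -1.133  0.073] 11.33905071835011 30.008582174777985
```

View pics/w2.png

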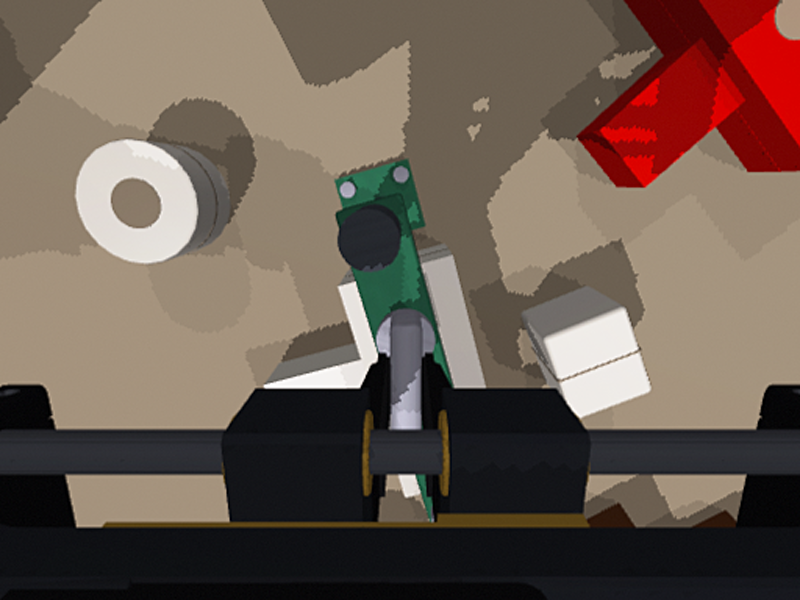

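The L bar (407,350) sits squarely between the fingers, about 1.2 rad round from its start and nearly along the beam. Its height has risen 4.6 mm, so that screw is loosened. Next is screw R.

>>> {"api": "move_arm", "payload": {"moves": [0,0,0,0,0,0,0,0,0,0,-0.22,0,0,0,-0.22,0,-0.333,0.093,0,0,-0.333,0.093,0,0], "claw": 36}}

```text
t: 7.25
eef_pos: [591.7, -125.6, 205.7]
tcp_rot: [3.141, 0.0, 0.964]
ft_force: [0.3, -0.0, -0.0]
opening: 0.378
grip_force: 0.0
```

>>> {"api": "move_arm", "payload": {"moves": [0,0,0,-0.1025,0,0,0,-0.1025,0,0,0,-0.1025,0,0,0,-0.1025,0,0,0,-0.1025,0,0,0,-0.1025,0,0,0,-0.1025,0,0,0,-0.1025,0,0,0,0,0,0,0,0]}}

```text
t: 8.5
eef_pos: [592.2, -124.8, 205.3]
tcp_rot: [-3.142, 0.0, 2.247]
ft_force: [0.1, -0.2, 0.4]
opening: 0.378
grip_force: 0.0
```

```bash
python3 s.py
python3 - <<'E'
from h import *
I=viewer.camera_info("wrist");im=viewer.read_camera("wrist")
cv2.imwrite("pics/w3.png",cv2.resize(im[:,:,::-1],(800,600),interpolation=cv2.INTER_CUBIC))
print(proj(I,(594,-124,164))*800/512)
E
```

```text
8.5 [ 592.2 -124.8  205.3] [-3.142  0.     2.247] [ 0.1 -0.2  0.4] [-0.022 -0.127  0.012] 35.97799113888778 0.0
[409.37100791 333.46420803]
```

View pics/w3.png

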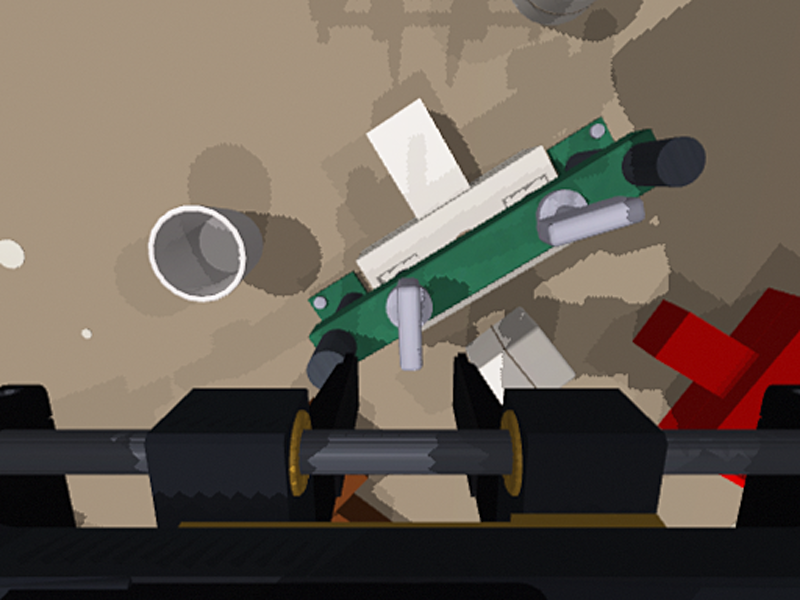

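The R bar (410,325) lines up with the fingers and matches the projected point. The L bar (597,220) stays turned.

>>> {"api": "move_arm", "payload": {"moves": [0,0,0.235,0,0,0,0.235,0,0,0,0,0,0,0,0,0]}}

```text
t: 9.05
eef_pos: [592.8, -124.9, 135.9]
tcp_rot: [3.141, 0.001, 2.25]
ft_force: [0.2, -0.1, -0.5]
opening: 0.379
grip_force: 0.0
```

>>> {"api": "move_arm", "payload": {"moves": [0,0,0,0,0,0,0,0,0,0,0,0,0,0,0,0,0,0,0,0], "claw": 5}}

```text
t: 9.68
eef_pos: [593.8, -124.0, 135.5]
tcp_rot: [3.138, 0.002, 2.25]
ft_force: [6.7, 5.9, 1.2]
opening: 0.118
grip_force: 30.0
```

```bash
python3 s.py
```

```text
9.675 [ 593.8 -124.   135.5] [3.138e+00 2.000e-03 2.250e+00] [6.7 5.9 1.2] [ 1.112 -1.321  0.139] 11.205330622565244 29.987723529338837
```

>>> {"api": "move_arm", "payload": {"moves": [0,0,0,-0.05,0,0,0,0,0,0,0,0]}}

```text
t: 10.05
eef_pos: [593.8, -124.0, 135.5]
tcp_rot: [3.138, 0.002, 2.329]
ft_force: [6.4, 5.6, 1.4]
opening: 0.122
grip_force: 30.0
```

```bash
python3 s.py
```

```text
10.05 [ 593.8 -124.   135.5] [3.138e+00 2.000e-03 2.329e+00] [6.4 5.6 1.4] [ 1.122 -1.303 -0.051] 11.564322183868327 30.01578390598297
```

>>> {"api": "move_arm", "payload": {"moves": [0,0,-0.003,-0.06,0,0,0,0,0,0,0,0]}}

```text
t: 10.42
eef_pos: [593.8, -124.0, 135.9]
tcp_rot: [3.139, 0.003, 2.423]
ft_force: [5.9, 6.8, -0.1]
opening: 0.122
grip_force: 30.0
```

```bash
python3 s.py
```

```text
10.425 [ 593.8 -124.   135.9] [3.139e+00 3.000e-03 2.423e+00] [ 5.9  6.8 -0.1] [ 1.127 -1.287 -0.093] 11.645103978628496 30.000843107700348
```

>>> {"api": "move_arm", "payload": {"moves": [0,0,-0.004,-0.1,0,0,-0.004,-0.1,0,0,-0.004,-0.1,0,0,-0.004,-0.1,0,0,-0.004,-0.1,0,0,-0.004,-0.1,0,0,0,0,0,0,0,0]}}

```text
t: 11.42
eef_pos: [593.8, -123.9, 139.6]
tcp_rot: [-3.141, 0.004, -2.918]
ft_force: [7.1, 6.4, 3.1]
opening: 0.12
grip_force: 30.0
```

```bash
python3 s.py
```

```text
11.425 [ 593.8 -123.9  139.6] [-3.141  0.004 -2.918] [7.1 6.4 3.1] [ 1.297 -1.428 -0.041] 11.42325238196568 29.990749955177307
```

>>> {"api": "move_arm", "payload": {"moves": [0,0,0,0,0,0,0,0,0,0,-0.22,0,0,0,-0.22,0,0.149,0.297,0,0,0.149,0.297,0,0], "claw": 36}}

```text
t: 12.18
eef_pos: [527.8, -47.3, 204.8]
tcp_rot: [-3.141, 0.0, -2.919]
ft_force: [0.5, -0.4, -0.0]
opening: 0.378
grip_force: 0.0
```

>>> {"api": "move_arm", "payload": {"moves": [0,0,0,0.089,0,0,0,0.089,0,0,0,0.089,0,0,0,0.089,0,0,0,0,0,0,0,0,0,0,0,0], "claw": 80}}

```text
t: 13.05
eef_pos: [528.8, -47.8, 204.7]
tcp_rot: [-3.141, -0.0, 2.808]
ft_force: [-0.3, 0.3, -0.3]
opening: 0.839
grip_force: 0.0
```

```bash
python3 s.py
python3 - <<'E'
from h import *
I=viewer.camera_info("wrist");im=viewer.read_camera("wrist")
cv2.imwrite("pics/w4.png",cv2.resize(im[:,:,::-1],(800,600),interpolation=cv2.INTER_CUBIC))
c=np.array([610.5,-75.3]);x=np.array([.943,-.333]);y=np.array([.333,.943])
for a,b in((-105,22),(-105,-22),(-35,22),(-35,-22)):print(a,b,proj(I,[*(c+a*x+b*y),40])*800/512)
E
```

```text
13.05 [528.8 -47.8 204.7] [-3.141 -0.     2.808] [-0.3  0.3 -0.3] [ 0.083 -0.188  0.029] 79.79516567666782 0.0
-105 22 [436.05775445 257.34294977]
-105 -22 [376.9985236  256.98572367]
-35 22 [433.99548363 346.0962509 ]
-35 -22 [377.83918732 345.77007962]
```

View pics/w4.png

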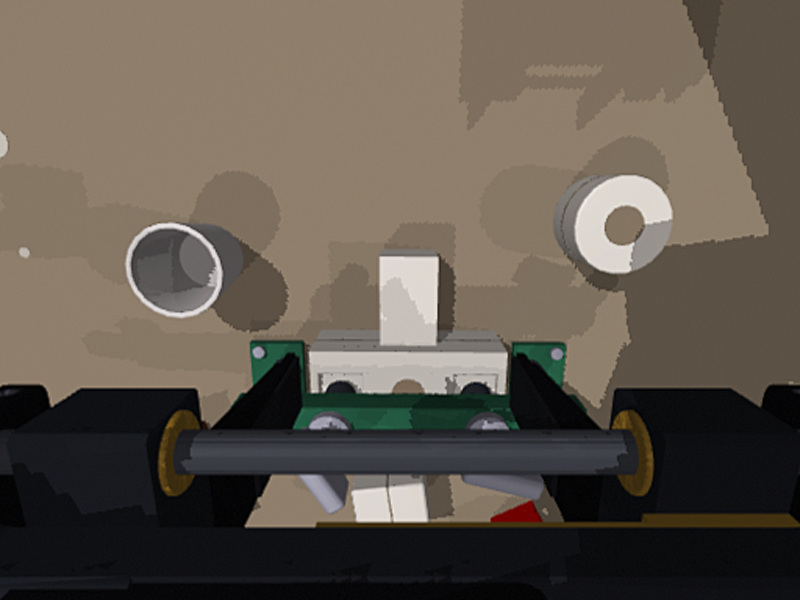

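The lug top (380–438, 254–345) is within 3 px of the prediction, and both bars are turned. I'll descend and grip.

>>> {"api": "move_arm", "payload": {"moves": [0,0.017,0.325,0,0,0,0.325,0,0,0,0.325,0,0,0,0.325,0,0,0,0,0,0,0,0,0]}}

```text
t: 13.85
eef_pos: [530.4, -45.6, 11.1]
tcp_rot: [3.142, 0.001, 2.807]
ft_force: [-0.2, -0.6, 0.9]
opening: 0.841
grip_force: 0.0
```

>>> {"api": "move_arm", "payload": {"moves": [0,0,0,0,0,0,0,0,0,0,0,0,0,0,0,0,0,0,0,0,0,0,0,0], "claw": 35}}

```text
t: 14.6
eef_pos: [529.7, -45.4, 10.0]
tcp_rot: [-3.142, 0.0, 2.806]
ft_force: [-0.7, -0.5, 5.6]
opening: 0.463
grip_force: 30.0
```

```bash
python3 s.py
```

```text
14.6 [529.7 -45.4  10. ] [-3.142  0.     2.806] [-0.7 -0.5  5.6] [-0.057  0.068 -0.114] 44.07181933619199 30.005901753902435
```

>>> {"api": "move_arm", "payload": {"moves": [0.05,0,0,0,0.05,0,0,0,0,0,0,0]}}

```text
t: 14.98
eef_pos: [515.5, -40.4, 10.0]
tcp_rot: [-3.142, 0.001, 2.807]
ft_force: [0.2, -0.4, 5.3]
opening: 0.462
grip_force: 30.0
```

```bash
python3 s.py
```

```text
14.975 [515.5 -40.4  10. ] [-3.142e+00  1.000e-03  2.807e+00] [ 0.2 -0.4  5.3] [ 0.074 -0.254  0.061] 43.90959321162005 29.982548654079437
```

>>> {"api": "move_arm", "payload": {"moves": [0.06,0,0,0,0.06,0,0,0,0.06,0,0,0,0.06,0,0,0,0.06,0,0,0,0.06,0,0,0,0.06,0,0,0,0.06,0,0,0,0,0,0,0]}}

```text
t: 16.1
eef_pos: [447.4, -16.7, 9.9]
tcp_rot: [-3.142, 0.0, 2.807]
ft_force: [0.1, 2.1, 7.6]
opening: 0.461
grip_force: 30.0
```

```bash
python3 s.py
python3 - <<'E'
from h import *
im=viewer.read_camera("side")[100:290,190:400]
cv2.imwrite("pics/s2.png",cv2.resize(im[:,:,::-1],(663,600),interpolation=cv2.INTER_CUBIC))
E
```

```text
16.1 [447.4 -16.7   9.9] [-3.142  0.     2.807] [0.1 2.1 7.6] [ 0.216 -0.218  0.079] 43.85894884842288 29.981078803539276
```

View pics/s2.png

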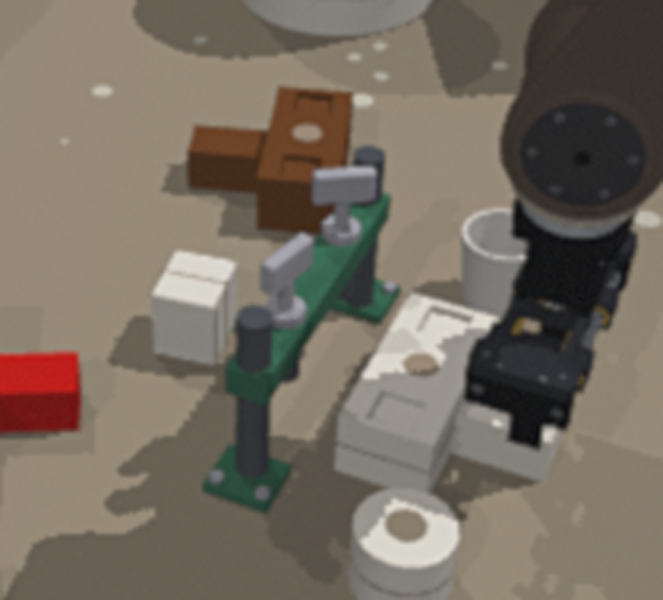

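The mould (415,380) is fully in front of the beam and square to it. Both T-bars are turned, and the cup and round mould stand clear. I'll release and rise.

>>> {"api": "move_arm", "payload": {"moves": [0,0,0,0,0,0,0,0,0,0,0,0,0,0,-0.2,0,0,0,-0.4,0,0,0,-0.4,0,0,0,-0.3,0,0,0,0,0,0,0,0,0], "claw": 70}}

```text
t: 17.27
eef_pos: [447.0, -16.7, 203.9]
tcp_rot: [-3.141, -0.001, 2.806]
ft_force: [0.8, -0.3, -1.1]
opening: 0.736
grip_force: 0.0
```

```bash
python3 s.py
python3 - <<'E'
from h import *
I=viewer.camera_info("wrist");im=viewer.read_camera("wrist")
cv2.imwrite("pics/w5.png",cv2.resize(im[:,:,::-1],(800,600),interpolation=cv2.INTER_CUBIC))
c=np.array([610.5,-75.3]);x=np.array([.943,-.333]);y=np.array([.333,.943])
for a,b,z in((-35,75,55),(-35,-75,55),(-105,22,40),(-105,-22,40)):print(a,b,proj(I,[*(c+(a-87)*x+b*y),z])*800/512)
E
```

```text
17.275 [447.  -16.7 203.9] [-3.141e+00 -1.000e-03  2.806e+00] [ 0.8 -0.3 -1.1] [ 0.07  -0.164 -0.012] 69.9872929572546 0.0
-35 75 [502.9575957 354.3110016]
-35 -75 [303.53662652 353.47016337]
-105 22 [433.23330474 258.41284009]
-105 -22 [374.07883505 258.15478685]
```

View pics/w5.png

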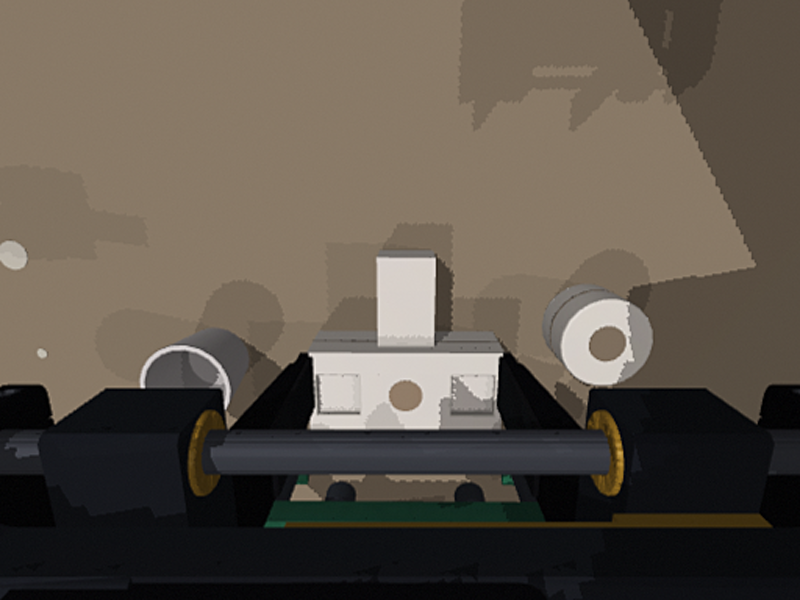

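The mould is square at the predicted spot: its front edge runs 308–502 at v≈352, where I predicted 303–503. Bare bench shows between it and the beam, and the gripper is clear. Handing in.

```bash
python3 -c "
from cell import order
print(order.job_done())"
```

```text
the job is handed in; nothing more can be done
None
```

I backed off both screws (by about 1.2 and 1.1 rad), drew the mould about 87 mm straight out so it stands square in front of the beam, and handed the job in at about 17 s; no verdict came back.

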